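Size a bottle cap in the stepped well gauge

ROBOT

A 7-joint arm with a two-finger parallel gripper is mounted at the origin on the work surface. World frame = base frame: x ahead of the robot, y to its left, z up, the work surface at z = 0. Lengths are in m, angles in rad, forces in N, time in s.
With the tool pointing down it reaches from about 0.425 to 0.8 m from the base axis. Payload 8.3 kg.
Tool frame: the origin (TCP) lies at the very end of the fingers, on their centre line; the grasp point (between the pads) lies arm.tcp_to_grasp behind it (arm.tcp_to_grasp is the distance from the TCP to the grasp point, in m); z points along the fingers, y is the line along which they close (so a half turn about z gives the same grasp; the last joint's range is limited). The gripper opens to 85 mm and grips with 20 to 120 N. Pads are 22 mm wide; open, the fingers measure 114 mm over their backs; the gripper's body (76 mm by 85 mm) begins 54 mm behind the grasp point. The pads swing forward as they close: fully open they stand 13 mm farther back than shut.
Start: joints at [-1.245, 0.383, 0.016, 1.37, -0.006, 1.388, -0.046], TCP at [0.237, 0.578, 0.231] pointing down, gripper open.
Joint ranges: [-2.95, 2.95], [-0.25, 2.06], [-1.52, 1.56], [0.18, 2.33], [-1.44, 4.58], [0.02, 2.06], [-3.01, 3.01]. Speed limits (rad/s): [2.39, 2.39, 3.01, 3.01, 3.14, 3.14, 3.14].

INTERFACE

Orientations are given as a unit quaternion [w, x, y, z].
In Python, from bench import arm, state, eyes, hand_in, finder gives the robot as it stands. Calls block until the motion is done:
- arm.move_ptp(position, orientation): joint-space move of the TCP to a pose.
- arm.servo_line(position, frame=None, max_speed=0.15): straight line of the TCP; frame=None keeps the orientation; max_speed is the mean speed in m/s.
- arm.goto_joints(angles): joint-space move.
- arm.grip(opening, strength=None): finger opening in m; strength is the grip in N (None keeps the last); returns when the fingers have stopped.
- arm.wait(seconds).
- arm.inverse_kinematics(position, orientation): joint angles nearest the present ones, or None.
- state(): the state.
- eyes.camera(name): name is "scene" or "top" or "wrist"; returns (picture, depth): 384x512x3 uint8, blue, green, red; 384x512 float32, m along the optical axis (not along the pixel's ray), 0 where there is no reading.
- eyes.camera_model(name): a dict with "intrinsics" (3x3 intrinsics, pixels), "rvec" (rotation vector, rad) and "tvec" (3), from world to camera coordinates, as OpenCV has them. Camera axes: x right, y down, z forward; pixel columns grow to the right and rows downward; lengths in m; the calibration is good to about 2 mm. A picture is of the moment at which its call begins: read the wrist's pose just before it. camera_model takes no time and is no camera call; for the wrist camera it gives the pose at the moment of the call.
A pose or a line that the arm cannot do raises arm.PlanningError and nothing moves.
- hand_in(): hands the job in; it is judged then, once.
Trained networks look in the newest picture that a camera, given by its name, has taken for a name from the list of things; names that differ only in an ending like _2 or _b are one class to them, and where a whole thing is asked for, a point or a joint stands for the part that bears it (a point fixed in the world has none). Each returns a list of dicts, best first, with "conf" (0 to 1); they miss things now and then, are a little off and sometimes report something else, mostly with a low value. They report only what shows in the picture. A call takes as long as a camera call. They do not tell look-alikes from the thing itself.
- finder.spot_in(camera, target): "location" ([row, column] in pixels, amid what is visible of it).
- finder.cut_out(camera, target): "pixels" (384x512 bool, what is visible of it) and "location" ([row, column] in pixels, amid what is visible of it).
- finder.landmark_of(camera, target): "location" ([row, column] in pixels: a listed point, or the origin of a listed thing).
The state is a dict: "time_s": time; "q": joint angles; "dq": joint speeds; "joint_torque": joint torques, N m; "tool_pos": TCP position; "ee_rot": TCP orientation; "ft_force": force on the tool from outside, world axes, zero at the start; "torque": the same for the moment, N m; "width": finger opening in m; "grasp_force": force on a finger pad.
Only numpy, scipy, OpenCV 4.12 (cv2) and the standard library are available. Lean on these libraries where they do the work, as an engineer would, in place of code of your own. Each camera call takes 0.05 s, during which the arm holds its last target. There are 200 camera calls.

TASK

Find the size of the loose blue screw cap lying on the bench with the yellow three-well gauge: keeping it upright, set it down centred on the smallest well first, where it cannot go in, then move up to the next well, where it does enter. Leave it there, seated flat on the bottom of that well, released; lower it rather than dropping it, and never put it into the largest well.

Things in the scene. Friction and masses are not known exactly. Their poses are not given: they have to be found in the camera images.
- cap_blue: the only loose blue cap (red and black loose caps and blue-capped bottles stand nearby): ribbed plastic screw cap, a closed cylinder 46 mm in diameter, 30 mm high, about 30 g, upright on the bench. Origin: centre of its underside, z up. Grip the sides of its upper half from above, fingertips at least 13 mm over its underside, to clear the gauge when seated.
- gauge: yellow gauge bar fixed to the bench, 210 x 96 x 20 mm, at any yaw. Three round blind wells with dark floors in a row along its x axis, growing towards +x: bores 36, 54 and 72 mm at x = -75, -18 and +57 mm, y = 0; all 10 mm deep, straight-walled with a 1.5 mm chamfer at the mouth. Origin: centre of its underside on the bench; z up.
- gauge_hole0 (a point): centre of the mouth of the smallest well (36 mm bore), level with the gauge's flat top, 20 mm above the bench; too small for the blue cap, which rests on the top here
- gauge_hole1 (a point): centre of the mouth of the middle well (54 mm bore, 10 mm deep), level with the gauge's flat top, 20 mm above the bench; the blue cap goes in with 4 mm to spare all round, and when seated its underside is 10 mm below this point
Not all that is in view belongs to the job. Of the things shaped like the cap_blue, the blue one is meant.

How it is judged:
On the way, in this order (a step that is already met when the one before it is completed fails the run):
1. the blue cap is set down upright on the smallest well and rests on the gauge there, centred within 15 mm (horizontal distance between cap_blue and gauge_hole0 below 0.015 m and z of cap_blue in the frame of gauge_hole0 below 0.006 m and contact force between cap_blue and gauge above 0.1 N and angle between cap_blue's own z axis and vertical below 0.2 rad), for 0.2 s.
2. the blue cap is down in the middle well (horizontal distance between cap_blue and gauge_hole1 below 0.01 m and z of cap_blue in the frame of gauge_hole1 below -0.007 m), for 0.2 s.
At the end, for the whole second after the job is handed in: The blue cap stands in the middle well, within 10 mm of its centre, its underside at least 7 mm below the gauge's top, upright within about 8 degrees and at rest (all of step 2 and angle between cap_blue's own z axis and vertical below 0.15 rad and linear speed of cap_blue below 0.02 m/s); the robot touches nothing.
It fails at once if the blue cap is put into the largest well (x of cap_blue in the frame of gauge between 0.025 and 0.09 m and y of cap_blue in the frame of gauge between -0.03 and 0.03 m and z of cap_blue in the frame of gauge below 0.015 m).
It fails at once if the blue cap is dropped (falls freely more than about 25 mm) (contact force between cap_blue and the fingers below 0.01 N and linear speed of cap_blue above 0.7 m/s).
It also fails if it takes over 35 s, if anything falls off the work surface, if the arm or the gripper's body presses on something with over 40 N, if the wrist force passes 120 N, or if a joint passes its speed limit or range.

## Working session

There is one attempt and no reset: what is moved stays moved. The work goes in short steps, each a Python script; the robot and the scene stay as the last script left them, time stands still between calls to the robot, and variables do not carry over. Pictures are saved under pics/ and viewed, at most 10 in all, crops included, and the job is handed in when it is done.

```bash
mkdir -p pics; cat > h.py <<'E'
import numpy as np, cv2
from bench import arm, state, eyes, hand_in, finder
def cam(n):
    m=eyes.camera_model(n); im,d=eyes.camera(n); return m,im,d
def ray(m,px):  # px = [row,col]
    R=cv2.Rodrigues(np.array(m["rvec"],float))[0]; t=np.array(m["tvec"],float).ravel()
    v=np.linalg.inv(np.array(m["intrinsics"]))@np.array([px[1],px[0],1.]); return -R.T@t, R.T@v, R, t
def at_z(m,px,z):
    c,v,_,_=ray(m,px); return c+v*(z-c[2])/v[2]
def at_d(m,px,d):
    c,v,_,_=ray(m,px); return c+v*d
def cloud(m,d,mask):
    r,c=np.nonzero(mask&(d>0)); K=np.array(m["intrinsics"]); _,_,R,t=ray(m,[0,0])
    p=np.linalg.inv(K)@np.vstack([c,r,np.ones(len(r))])*d[r,c]
    return (R.T@(p-t[:,None])).T
E
python3 - <<'E'
from h import *
print(state())
o=[]
for n in ("scene","top"):
    m,im,d=cam(n); o.append(im); cv2.imwrite(f"pics/{n}0.png",im)
    for x in finder.cut_out(n,"cap_blue"):
        k=x["pixels"]; p=cloud(m,d,k); zt=np.percentile(p[:,2],90); q=p[p[:,2]>zt-.006]
        print(n,"cap",round(x["conf"],2),np.round(x["location"]),k.sum(),"bgr",im[k].mean(0).round(),"top z",zt.round(3),"xy",((q.max(0)+q.min(0))/2).round(3),(q.max(0)-q.min(0)).round(3))
    for t in ("gauge_hole0","gauge_hole1","gauge"):
        for x in finder.landmark_of(n,t)[:3]:
            print(n,t,round(x["conf"],2),np.round(x["location"]),at_z(m,x["location"],0 if t=="gauge" else .02).round(4))
cv2.imwrite("pics/a.png",cv2.resize(np.vstack(o),None,fx=.78,fy=.78))
E
```

```text
{'time_s': 0.0, 'q': array([-1.2449163 ,  0.38426304,  0.01639333,  1.3711477 , -0.00635219,
        1.38822095, -0.04650906]), 'dq': array([ 1.96707315e-03,  1.02222036e-03,  5.16246779e-05, -1.59930905e-03,
       -1.50153801e-04, -1.42705912e-03,  3.58630320e-04]), 'joint_torque': array([ 6.96336319e-04, -6.27592707e+01,  8.44682101e-01, -3.71822798e+01,
        1.66796625e-02,  1.44224771e-02,  8.07800376e-06]), 'tool_pos': array([0.23668022, 0.57790338, 0.23026643]), 'ee_rot': array([-1.95503143e-04,  1.93154612e-01,  9.81167827e-01, -9.76255422e-04]), 'ft_force': array([0.01953717, 0.55371215, 0.19770996]), 'torque': array([ 0.013964  , -0.02496164, -0.01181499]), 'grasp_force': 0.0, 'width': 0.08516017576835465}
scene cap 0.91 [192. 348.] 419 bgr [ 51.  73. 119.] top z 0.03 xy [0.321 0.182 0.028] [0.042 0.044 0.007]
scene cap 0.85 [234. 295.] 556 bgr [56. 82. 56.] top z 0.03 xy [0.509 0.181 0.028] [0.046 0.043 0.008]
scene cap 0.82 [214. 268.] 502 bgr [86. 90. 59.] top z 0.03 xy [0.5   0.103 0.028] [0.046 0.044 0.008]
scene cap 0.66 [203. 313.] 472 bgr [90. 64. 56.] top z 0.03
[... 450 characters left out ...]
 ]
top cap 0.96 [233. 216.] 406 bgr [75. 50. 39.] top z 0.032 xy [0.415 0.155 0.031] [0.044 0.044 0.008]
top cap 0.9 [283. 198.] 422 bgr [ 24.  56. 103.] top z 0.032 xy [0.32  0.183 0.03 ] [0.041 0.044 0.008]
top cap 0.88 [198. 237.] 362 bgr [67. 72. 32.] top z 0.032 xy [0.499 0.104 0.03 ] [0.043 0.045 0.008]
top cap 0.7 [195. 205.] 400 bgr [37. 66. 38.] top z 0.032 xy [0.509 0.181 0.031] [0.044 0.045 0.009]
top gauge_hole0 0.96 [180. 318.] [ 0.5377 -0.069   0.02  ]
top gauge_hole0 0.69 [179. 293.] [ 0.5384 -0.0156  0.02  ]
top gauge_hole1 0.96 [180. 318.] [ 0.5377 -0.069   0.02  ]
top gauge_hole1 0.69 [179. 293.] [ 0.5384 -0.0156  0.02  ]
top gauge 0.76 [182. 324.] [ 0.5351 -0.0844  0.    ]
```

View pics/a.png

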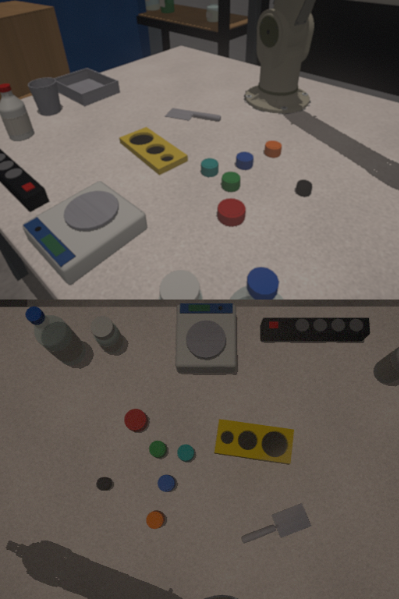

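The four spots in "top" are: blue [233,216], orange [283,198], teal [198,237] and green [195,205]. The red cap is near [154,174] and the black one near [236,133]. The spot at [233,216] is the only truly blue one (BGR, blue-dominant). Next I'll confirm it in a crop and measure the gauge.

```bash
python3 - <<'E'
from h import *
print("t2g",arm.tcp_to_grasp)
for n,s in (("top",(slice(140,300),slice(120,400))),("scene",(slice(150,260),slice(130,380)))):
    m,im,d=cam(n)
    k=finder.cut_out(n,"gauge")[0]["pixels"]
    k=cv2.morphologyEx(k.astype(np.uint8),cv2.MORPH_CLOSE,np.ones((15,15)))>0
    p=cloud(m,d,k); p=p[(p[:,2]>.014)&(p[:,2]<.03)]
    (c,wh,a)=cv2.minAreaRect(p[:,:2].astype(np.float32)); print(n,"gauge c",np.round(c,4),np.round(wh,4),a,"z",np.median(p[:,2]))
    box=cv2.boxPoints((c,wh,a)); e=max([(box[1]-box[0]),(box[2]-box[1])],key=np.linalg.norm); u=e/np.linalg.norm(e)
    if u[1]>0:u=-u
    print(" yaw",np.arctan2(u[1],u[0]),"h0",c-.075*u,"h1",c-.018*u)
    g=cv2.cvtColor(im,cv2.COLOR_BGR2HSV)
    dark=(k&(im.max(2)<75)).astype(np.uint8)
    nn,l,st,ce=cv2.connectedComponentsWithStats(dark)
    for i in range(1,nn):
        if st[i,4]>60: print(" well",ce[i][::-1].round(1),st[i,4],at_z(m,ce[i][::-1],.015).round(4))
    cv2.imwrite(f"pics/c_{n}.png",cv2.resize(im[s],None,fx=2.8,fy=2.8,interpolation=cv2.INTER_CUBIC))
E
```

```text
t2g 0.0187
top gauge c [ 0.5348 -0.0849] [0.2102 0.0966] 82.34281921386719 z 0.02018780868967332
 yaw -1.7044398 h0 [ 0.54474575 -0.01060815] h1 [ 0.53715074 -0.06709988]
 well [176.2 290.9] 221 [ 0.5455 -0.011   0.015 ]
 well [180.1 317. ] 492 [ 0.5375 -0.0676  0.015 ]
 well [184.9 351.6] 878 [ 0.5276 -0.1421  0.015 ]
 well [201.9 311.3] 72 [ 0.4897 -0.0549  0.015 ]
scene gauge c [ 0.5332 -0.0871] [0.2156 0.0983] 82.32698059082031 z 0.019014604317167345
 yaw -1.7047158 h0 [ 0.54316702 -0.01277556] h1 [ 0.53555641 -0.06926519]
 well [178.5 181. ] 274 [ 0.5261 -0.1411  0.015 ]
 well [191.8 198.8] 164 [ 0.5362 -0.0673  0.015 ]
```

View pics/c_top.png

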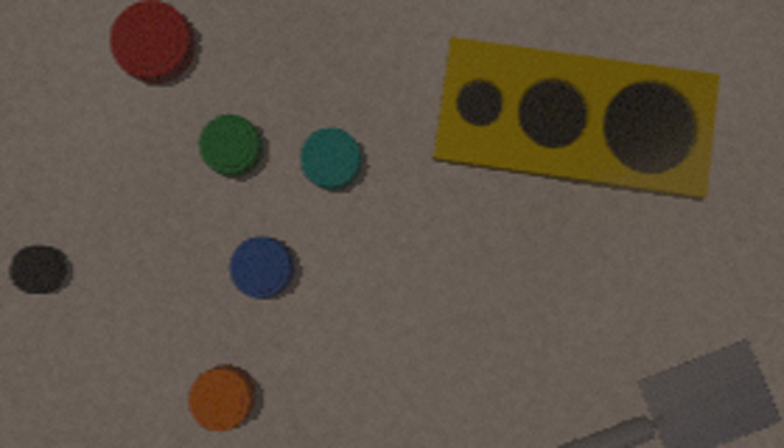

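Confirmed: the blue cap is at crop [267,262], i.e. top [235,213], world about (0.415, 0.155). It is clearly different from the teal cap. The gauge measures 210 x 97 mm, its wells grow towards −y, and both estimates agree within about 2 mm. Next I'll move above the cap and check from the wrist.

```bash
cat >> h.py <<'E'
f=np.radians(85); Q=[0,float(np.cos(f)),float(np.sin(f)),0]
def capfit(show=None,near=None):
    m,im,d=cam("wrist"); 
    if show: cv2.imwrite(show,im)
    for x in finder.cut_out("wrist","cap_blue"):
        k=x["pixels"]; p=cloud(m,d,k)
        if len(p)<50: continue
        zt=np.percentile(p[:,2],80); q=p[abs(p[:,2]-zt)<.004]
        c,r=cv2.minEnclosingCircle(q[:,:2].astype(np.float32))
        print("cap",round(x["conf"],2),np.round(x["location"]),im[k].mean(0).round(),"ztop",zt.round(4),"c",np.round(c,4),"med",np.median(q,0).round(4),"r",round(r,4))
def holes():
    m,im,d=cam("wrist")
    for t in ("gauge_hole0","gauge_hole1"):
        for x in finder.landmark_of("wrist",t)[:3]: print(t,round(x["conf"],2),np.round(x["location"]),at_z(m,x["location"],.02).round(4))
E
python3 - <<'E'
from h import *
for p in ([.415,.155,.014],[.5447,-.0107,.034],[.5372,-.0672,.024]): print(arm.inverse_kinematics(p,Q))
arm.move_ptp([.415,.155,.16],Q)
capfit("pics/w1.png"); s=state(); print(s["time_s"],s["tool_pos"])
E
```

```text
[-0.70000562  0.24772926  0.30095165  2.10644427 -0.10142829  0.80070725
  1.05928287]
[-0.48792368  0.44225141  0.55748013  1.842567   -0.28489558  0.93669018
  1.59325877]
[-0.47043846  0.47811956  0.67058466  1.86191058 -0.36555154  0.92711514
  1.7651933 ]
cap 0.89 [264. 294.] [44. 95. 30.] ztop 0.0306 c [0.5077 0.1799] med [0.5064 0.1798 0.0301] r 0.0233
cap 0.81 [ 58. 261.] [ 21.  97. 176.] ztop 0.0306 c [0.3176 0.1805] med [0.3172 0.1805 0.03  ] r 0.023
cap 0.74 [177. 248.] [85. 44. 18.] ztop 0.0307 c [0.4146 0.1532] med [0.4138 0.1535 0.0301] r 0.0229
cap 0.66 [270. 211.] [ 99. 104.  16.] ztop 0.0307 c [0.4982 0.1023] med [0.4968 0.1026 0.0302] r 0.0232
2.5 [0.41503767 0.15611074 0.16014728]
```

View pics/w1.png

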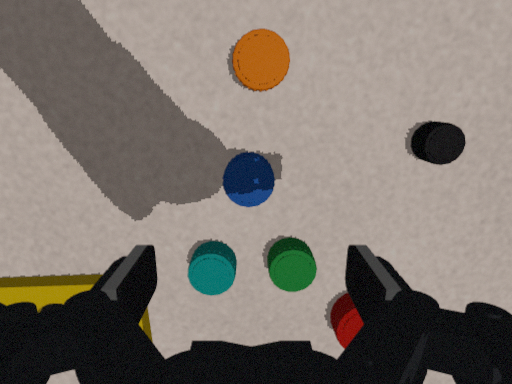

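The wrist view shows the blue cap at [177,248], placed at (0.4146, 0.1535) with its top at 30 mm and a radius of 23 mm. Both fingers have clear space along y. Grasping now.

```bash
python3 - <<'E'
from h import *
arm.servo_line([.4146,.1538,.014],max_speed=.12)
arm.grip(.03,30)
s=state(); print(s["time_s"],s["tool_pos"],s["width"],s["grasp_force"],s["ft_force"])
arm.servo_line([.4146,.1538,.10],max_speed=.12)
s=state(); print(s["time_s"],s["width"],s["grasp_force"])
arm.move_ptp([.5447,-.0107,.10],Q)
s=state(); print(s["time_s"],s["tool_pos"],s["width"],s["grasp_force"])
capfit("pics/w2.png"); holes()
E
```

```text
4.325 [0.41481643 0.15398534 0.01461671] 0.044451780722852115 29.63774983305484 [-2.61796383  0.33432715  7.13660404]
5.1917 0.04463631752404135 30.632165365386754
6.0417 [ 0.54399114 -0.01004149  0.09905698] 0.044582822955445085 30.63515391200781
cap 0.83 [253. 251.] [99. 52. 21.] ztop 0.1149 c [ 0.5442 -0.0103] med [ 0.5419 -0.0102  0.1144] r 0.0235
cap 0.78 [101. 494.] [45. 92. 32.] ztop 0.0285 c [0.5092 0.1675] med [0.5084 0.161  0.0289] r 0.0198
cap 0.74 [105. 402.] [143. 148.  35.] ztop 0.0304 c [0.4985 0.1017] med [0.4977 0.1011 0.0299] r 0.0232
gauge_hole0 0.81 [198. 247.] [ 0.5424 -0.0119  0.02  ]
gauge_hole0 0.59 [203. 167.] [ 0.5363 -0.0697  0.02  ]
gauge_hole0 0.31 [236. 253.] [ 0.5725 -0.0123  0.02  ]
gauge_hole1 0.81 [198. 247.] [ 0.5424 -0.0119  0.02  ]
gauge_hole1 0.59 [203. 167.] [ 0.5363 -0.0697  0.02  ]
gauge_hole1 0.31 [236. 253.] [ 0.5725 -0.0123  0.02  ]
```

View pics/w2.png

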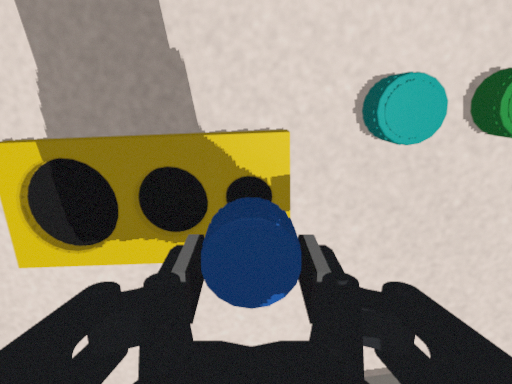

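The cap is held upright, its centre within 1 mm of the TCP and its underside 14 mm below it. The small well is at [198,247], directly below, and the middle well is clear at [199,173]. Next I'll set the cap down on the small well, release and re-grip it, then lift and re-measure the middle well.

```bash
python3 - <<'E'
from h import *
def pr(l):
    s=state(); print(l,round(s["time_s"],2),s["tool_pos"].round(4),round(s["width"],4),round(s["grasp_force"],1),s["ft_force"].round(1))
arm.servo_line([.5443,-.0107,.042],max_speed=.08); pr("near")
z=.042; f0=state()["ft_force"][2]
while z>.032 and state()["ft_force"][2]-f0<3:
    z-=.001; arm.servo_line([.5443,-.0107,z],max_speed=.03)
pr("down")
arm.grip(.056); arm.wait(.4); pr("open")
capfit("pics/w3.png")
arm.grip(.03,30); pr("grip")
arm.servo_line([.5443,-.0107,.07],max_speed=.1); pr("up")
m,im,d=cam("wrist"); cv2.imwrite("pics/w4.png",im); holes()
k=finder.cut_out("wrist","gauge")[0]["pixels"]
dark=(im.max(2)<45).astype(np.uint8)
n,l,st,ce=cv2.connectedComponentsWithStats(dark)
for i in range(1,n):
    if 800<st[i,4]<20000:
        c=cv2.findContours((l==i).astype(np.uint8),cv2.RETR_EXTERNAL,cv2.CHAIN_APPROX_NONE)[0][0][:,0]
        w=np.array([at_z(m,q[::-1],.02)[:2] for q in c]); 
        print(ce[i][::-1].round(),st[i,4],np.round(cv2.fitEllipse(w.astype(np.float32)*1000)[0:2],1))
E
```

```text
near 7.17 [ 0.5447 -0.0108  0.0423] 0.0446 30.6 [-0.1  0.8 -1.2]
down 9.17 [ 0.5444 -0.0107  0.0347] 0.0449 31.3 [-3.7  0.3  7.6]
open 9.84 [ 0.5443 -0.0107  0.034 ] 0.0556 0.0 [ 0.8 -0.6  0.4]
cap 0.82 [112. 462.] [132. 137.  26.] ztop 0.0304 c [0.4985 0.1013] med [0.4975 0.0978 0.0299] r 0.023
cap 0.63 [254. 251.] [98. 52. 21.] ztop 0.0506 c [ 0.5443 -0.0114] med [ 0.5423 -0.0109  0.0501] r 0.0232
grip 10.2 [ 0.5443 -0.0108  0.0343] 0.0446 30.4 [-2.1  0.5  4.4]
up 10.71 [ 0.5443 -0.0106  0.07  ] 0.0444 30.7 [ 0.8  0.4 -1.3]
gauge_hole0 0.57 [219. 158.] [ 0.5368 -0.0699  0.02  ]
gauge_hole1 0.57 [219. 158.] [ 0.5368 -0.0699  0.02  ]
[214.  49.] 7430 [[ 523.8 -138. ]
 [  61.5   65.6]]
```

View pics/w4.png

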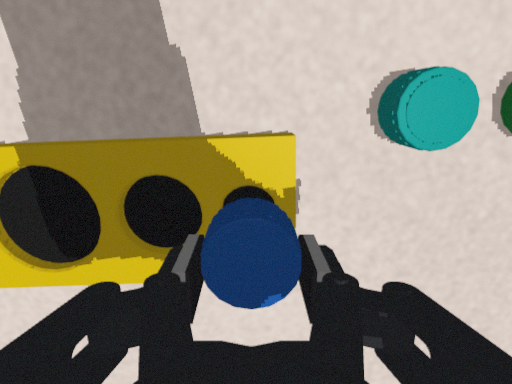

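With the cap released, its top read 50.6 mm, so it stood on the gauge 1 mm from the small well's centre. It is gripped again. The middle well shows at about [211,163]; I'll fit its mouth in this picture, then lower the cap in.

```bash
python3 - <<'E'
from h import *
m=eyes.camera_model("wrist"); im=cv2.imread("pics/w4.png")
k=(im.max(2)<70).astype(np.uint8); k[:,:112]=0; k[:,212:]=0; k[:165]=0;k[262:]=0
k=cv2.morphologyEx(k,cv2.MORPH_OPEN,np.ones((5,5)))
n,l,st,ce=cv2.connectedComponentsWithStats(k); i=l[211,163]
c=max(cv2.findContours((l==i).astype(np.uint8),cv2.RETR_EXTERNAL,cv2.CHAIN_APPROX_NONE)[0],key=len)[:,0]
w=np.array([at_z(m,q[::-1],.0195)[:2] for q in c]); print(st[i],np.round(cv2.fitEllipse(w.astype(np.float32)*1000),1)if 0 else cv2.fitEllipse(w.astype(np.float32)*1000))
E
```

```text
[ 124  176   78   86 4499] ((534.6734008789062, -66.5733642578125), (46.67604446411133, 54.54278564453125), 93.18952941894531)
```

```bash
python3 - <<'E'
from h import *
def pr(l):
    s=state(); print(l,round(s["time_s"],2),s["tool_pos"].round(4),round(s["width"],4),round(s["grasp_force"],1),s["ft_force"].round(1))
x,y=.537,-.0670
arm.servo_line([x,y,.07],max_speed=.1); arm.servo_line([x,y,.040],max_speed=.08); arm.wait(.1); pr("near")
z=.040; f0=state()["ft_force"]
while z>.0225 and np.linalg.norm(state()["ft_force"]-f0)<4:
    z-=.001; arm.servo_line([x,y,z],max_speed=.03)
pr("down"); capfit("pics/w5.png")
E
```

```text
near 12.3 [ 0.5373 -0.0671  0.0403] 0.0443 30.7 [ 0.7  0.3 -0.9]
down 16.3 [ 0.5372 -0.067   0.0243] 0.0446 31.0 [-1.9  1.7  4.8]
cap 0.58 [253. 251.] [103.  54.  21.] ztop 0.0406 c [ 0.5367 -0.068 ] med [ 0.5351 -0.0672  0.0401] r 0.0234
```

View pics/w5.png

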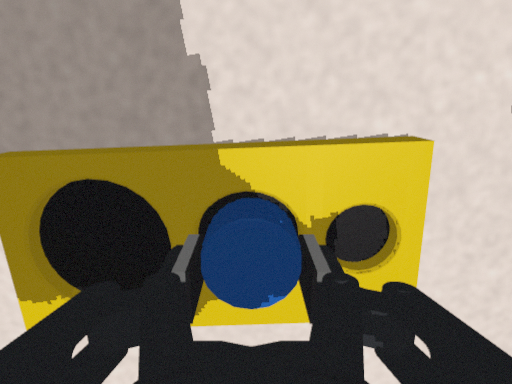

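The cap is down in the middle well: its top is at 40.6 mm, so its underside is at about 10 mm. It sits centred at [253,251] between the other two wells. Releasing and retreating straight up.

```bash
python3 - <<'E'
from h import *
arm.grip(.062); arm.servo_line([.537,-.067,.14],max_speed=.12); arm.wait(.2)
s=state(); print(s["time_s"],s["tool_pos"],s["width"],s["ft_force"])
capfit("pics/w6.png")
E
```

```text
18.0333 [ 0.53659586 -0.06698076  0.13930307] 0.06183893071558137 [ 0.33321747  0.08638419 -0.4158475 ]
cap 0.95 [100. 451.] [114. 119.  21.] ztop 0.0303 c [0.4983 0.1015] med [0.4977 0.1003 0.0298] r 0.0232
cap 0.58 [189. 250.] [95. 50. 20.] ztop 0.0406 c [ 0.5371 -0.0679] med [ 0.536  -0.0677  0.0401] r 0.0229
cap 0.41 [101. 511.] [37. 67. 31.] ztop 0.0043 c [0.5088 0.1598] med [0.5091 0.1573 0.0028] r 0.0108
```

View pics/w6.png

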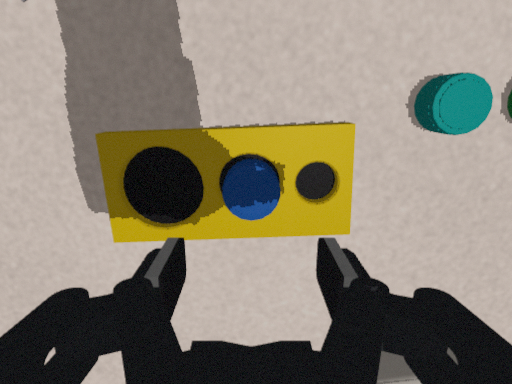

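The blue cap sits flat in the middle well at [189,250], top at 40.6 mm, and the gripper is clear of it. Handing in.

```bash
python3 -c "
from h import *
print(hand_in())"
```

```text
the job is handed in; nothing more can be done
None
```

I set the blue cap down on the smallest well, where it rested on top, then lowered it into the middle well, seated it flat, released it and handed the job in at about 18 s; no verdict was returned.

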